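Stage the insulating bushings for pressing, by height

ROBOT

A 6-joint arm with a two-finger parallel gripper is mounted at the origin on the work surface. World frame = base frame: x ahead of the robot, y to its left, z up, the work surface at z = 0. Lengths are in m, angles in rad, forces in N, time in s.
With the tool pointing down it reaches from about 0.425 to 0.95 m from the base axis. Payload 3.5 kg.
Tool frame: the origin (TCP) lies between the finger pads; the fingertips stand ctrl.tip_extent ahead of it and the grasp point (between the pads) lies 6 mm ahead of it (ctrl.tip_extent is the distance from the TCP to the fingertips, in m); z points along the fingers, y is the direction in which the jaws open and shut (so a half turn about z gives the same grasp; the last joint's range is limited). The gripper opens to 85 mm and grips with 20 to 120 N. Pads are 22 mm wide; open, the fingers measure 114 mm over their backs; the gripper's body (76 mm by 85 mm) begins 54 mm behind the grasp point. The pads swing forward as they close: fully open they stand 13 mm farther back than shut.
Start: joints at [1.195, 0.286, 1.577, -0, 1.279, -0.15], TCP at [0.151, 0.658, 0.236] pointing down, gripper open.
Joint ranges: [-2.77, 2.77], [-0.9, 2.22], [0.21, 2.48], [-1.53, 4.67], [0.24, 2.81], [-2.84, 2.84]. Speed limits (rad/s): [2.79, 2.79, 3.14, 3.14, 3.14, 3.14].

INTERFACE

Orientations are given as [roll, pitch, yaw] about the fixed x, y, z axes, in that order (R = Rz(yaw) Ry(pitch) Rx(roll)).
In Python, from cell import ctrl, eyes, order gives the robot as it stands. The module is installed in compiled form; this text tells all that it offers.
- The arm moves only by the tool carry_out, never from a script. Its argument "rows" is a list of rows, each a list of 2 entries, a list of its own where there are three numbers: the shift along the world's x, y, z in cm, then the turn about the world's z in rad. In form: [[[dx, dy, dz], twist], ...]. A call has 1 to 8 rows; each row shifts and turns the pose as measured when the row begins; what a row does not reach is not made up. A row lasts 1/10 s, in which the tool goes at most 50 mm and 8.59 degrees, less where a joint would pass 70% of its speed; a pose out of reach is approached as far as the arm can. A call is refused whole if a number of a shift passes 5 or a number of a turn 0.15, either way. A call with a gripper value outside its range is refused whole. "fingers" is the opening, from -1 (shut) to 1 (fully open), set as the call begins (left out, the last holds). The fingers move at their own pace and stop on an object; "force" is the grip in N (left out, the last holds). Time passes only in rows, so rows that do not move let the fingers close. It gives the time, the measured TCP pose, the force and the opening at its end, in the units of the state.
- ctrl.state(): the state, without advancing time (a new reading comes with each control period).
- eyes.camera(name): name is "side" or "top" or "wrist"; returns the picture (400x640x3 uint8, red, green, blue); there is no depth.
- eyes.camera_params(name): a dict with "fx", "fy", "cx", "cy" (pixels), "R" (3x3) and "t" (3): a world point X has camera coordinates R X + t. Camera axes: x right, y down, z forward; pixel columns grow to the right and rows downward; lengths in m; the calibration is good to about 2 mm. A picture is of the moment at which its call begins: read the wrist's pose just before it. camera_params takes no time and is no camera call; for the wrist camera it gives the pose at the moment of the call.
- order.sign_off(): hands the job in, once; it reports no verdict.
The state is a dict: "time": time; "qpos": joint angles; "dq": joint speeds; "effort": joint torques, N m; "position": TCP position; "ee_rot": TCP orientation; "force": force on the tool from outside, world axes, zero at the start; "ft_torque": the same for the moment, N m; "width": finger opening in m.
Only numpy, scipy, OpenCV 4.12 (cv2) and the standard library are available. Lean on these libraries where they do the work, as an engineer would, in place of code of your own. Each camera call takes 0.05 s, during which the arm holds its last target. There are 200 camera calls.

TASK

Line up the four brown phenolic bushings on the feed rail in order of height, one standing upright in the middle of each blue pad, with the shortest on the pad nearest the arbor press and the tallest on the pad farthest from it. Set each one down rather than dropping it, and leave the bronze valve bonnet where it stands.

Things in the scene. Friction and masses are not known exactly. Their poses are not given: they have to be found in the camera images.
- bushing_30_center (a point): the shortest of four plain brown phenolic bushings, upright tubes of 36 mm outside diameter and 18 mm bore that differ only in height; this one is 30 mm high. The point is its centre on the bore axis, half-way up (15 mm above its underside); its z runs along the bore. Loose, standing on the bench (z = 0) at the start.
- bushing_42_center (a point): the second shortest of four plain brown phenolic bushings, upright tubes of 36 mm outside diameter and 18 mm bore that differ only in height; this one is 42 mm high. The point is its centre on the bore axis, half-way up (21 mm above its underside); its z runs along the bore. Loose, standing on the bench (z = 0) at the start.
- bushing_54_center (a point): the second tallest of four plain brown phenolic bushings, upright tubes of 36 mm outside diameter and 18 mm bore that differ only in height; this one is 54 mm high. The point is its centre on the bore axis, half-way up (27 mm above its underside); its z runs along the bore. Loose, standing on the bench (z = 0) at the start.
- bushing_66_center (a point): the tallest of four plain brown phenolic bushings, upright tubes of 36 mm outside diameter and 18 mm bore that differ only in height; this one is 66 mm high. The point is its centre on the bore axis, half-way up (33 mm above its underside); its z runs along the bore. Loose, standing on the bench (z = 0) at the start.
- pad_1: round flat blue pad, 50 mm across and 3 mm thick, number 1 of four in a straight row at 72 mm spacing on the aluminium feed rail (fixed bar 310 mm long, 70 mm wide, 14 mm high); pads are counted 1 to 4 from the robot's left (+y) end of the rail to the right. Origin: centre of the pad's underside, 14 mm above the bench, so its upper face is 3 mm above the origin and 17 mm above the bench; y runs along the rail towards pad 1, z up.
- pad_2: round flat blue pad, 50 mm across and 3 mm thick, number 2 of four in a straight row at 72 mm spacing on the aluminium feed rail (fixed bar 310 mm long, 70 mm wide, 14 mm high); pads are counted 1 to 4 from the robot's left (+y) end of the rail to the right. Origin: centre of the pad's underside, 14 mm above the bench, so its upper face is 3 mm above the origin and 17 mm above the bench; y runs along the rail towards pad 1, z up.
- pad_3: round flat blue pad, 50 mm across and 3 mm thick, number 3 of four in a straight row at 72 mm spacing on the aluminium feed rail (fixed bar 310 mm long, 70 mm wide, 14 mm high); pads are counted 1 to 4 from the robot's left (+y) end of the rail to the right. Origin: centre of the pad's underside, 14 mm above the bench, so its upper face is 3 mm above the origin and 17 mm above the bench; y runs along the rail towards pad 1, z up.
- pad_4: round flat blue pad, 50 mm across and 3 mm thick, number 4 of four in a straight row at 72 mm spacing on the aluminium feed rail (fixed bar 310 mm long, 70 mm wide, 14 mm high); pads are counted 1 to 4 from the robot's left (+y) end of the rail to the right. Origin: centre of the pad's underside, 14 mm above the bench, so its upper face is 3 mm above the origin and 17 mm above the bench; y runs along the rail towards pad 1, z up.
- press_anvil (a point): dark green arbor hand press with a steel ram and a long upright handle, base 200 x 130 mm, 630 mm high to the handle's knob, fixed to the bench beyond one end of the feed rail, on the robot's left (+y) or right (-y); beyond the other end stands a yellow stock bin instead. The point is the centre of the upper face of its round anvil, under the ram, 57 mm above the bench; its base spans 55 mm from the point towards the robot and 145 mm away from it.
- bonnet_center (a point): bronze valve bonnet, a loose bystander: 64 mm flange at the foot, narrowing to a 24 mm neck, 58 mm high, standing upright beside the work. The point is on its axis half-way up, 29 mm above the bench.

How it is judged:
At the end, for the whole second after the job is handed in: Each bushing stands upright (within 0.1 rad) on its pad, its axis within 10 mm of the pad's centre and its underside on the pad (within 4 mm), in order of height from the shortest on the pad nearest the press to the tallest on the pad farthest from it; all released and at rest (((world y of press_anvil above 0 m and horizontal distance between bushing_30_center and pad_1 below 0.01 m and horizontal distance between bushing_42_center and pad_2 below 0.01 m and horizontal distance between bushing_54_center and pad_3 below 0.01 m and horizontal distance between bushing_66_center and pad_4 below 0.01 m) or (world y of press_anvil below 0 m and horizontal distance between bushing_30_center and pad_4 below 0.01 m and horizontal distance between bushing_42_center and pad_3 below 0.01 m and horizontal distance between bushing_54_center and pad_2 below 0.01 m and horizontal distance between bushing_66_center and pad_1 below 0.01 m)) and angle between each of bushing_30_center, bushing_42_center, bushing_54_center, bushing_66_center's own z axis and vertical below 0.1 rad and height (world z) of bushing_30_center between 0.028 and 0.036 m and linear speed of each of bushing_30, bushing_42, bushing_54, bushing_66 below 0.02 m/s and angular speed of each of bushing_30, bushing_42, bushing_54, bushing_66 below 0.2 rad/s and height (world z) of bushing_42_center between 0.034 and 0.042 m and height (world z) of bushing_54_center between 0.04 and 0.048 m and height (world z) of bushing_66_center between 0.046 and 0.054 m); the robot touches nothing.
It fails at once if the bronze bonnet is moved more than 15 mm (distance of bonnet_center from where it was at the start of the episode above 0.015 m).
It fails at once if a bushing is dropped or thrown: it moves faster than 0.7 m/s with no finger on it ((linear speed of bushing_30 above 0.7 m/s and contact force between bushing_30 and the fingers below 0.02 N) or (linear speed of bushing_42 above 0.7 m/s and contact force between bushing_42 and the fingers below 0.02 N) or (linear speed of bushing_54 above 0.7 m/s and contact force between bushing_54 and the fingers below 0.02 N) or (linear speed of bushing_66 above 0.7 m/s and contact force between bushing_66 and the fingers below 0.02 N)).
It also fails if it takes over 106 s, if anything falls off the work surface, if the arm or the gripper's body presses on something with over 40 N, if the wrist force passes 120 N, or if a joint passes its speed limit or range.

## Working session

There is one attempt and no reset: what is moved stays moved. The work goes in short steps, Python scripts to look and compute and a tool call to move; the robot and the scene stay as the last step left them, time stands still between calls to the robot, and variables do not carry over. Pictures are saved under pics/ and viewed, about 12 in all and at most 16, crops included, and the job is handed in when it is done.

Besides the shell and the picture viewer there is one more tool, called as name(argument=value, ...), one argument or row to a line, values as JSON. carry_out: Moves the arm, as the interface text tells. Its arguments: {"type":"object","properties":{"rows":{"type":"array"},"fingers":{"type":"number"},"force":{"type":"number"}},"required":["rows"]}

```bash
mkdir -p pics; python3 - <<'E'
from cell import ctrl,eyes
import cv2,numpy as np
s=ctrl.state();print(s,ctrl.tip_extent)
for n in("top","side"):
    p=eyes.camera_params(n);print(n,{k:np.round(v,4).tolist() for k,v in p.items()})
    cv2.imwrite(f"pics/{n}0.png",eyes.camera(n)[:,:,::-1])
E
```

```text
{'time': 0.0, 'qpos': array([ 1.19499420e+00,  2.87144882e-01,  1.57816568e+00,  2.09594836e-05,
        1.27859707e+00, -1.49994535e-01]), 'dq': array([ 1.78721233e-05,  1.35682125e-03, -1.88731524e-06,  7.85730922e-04,
       -4.04920207e-04, -9.62010512e-04]), 'effort': array([-4.43074960e-04, -4.05986488e+01, -2.92624050e+01, -1.26253180e-04,
        5.83169516e-03,  2.80948065e-06]), 'position': array([0.15085309, 0.65727015, 0.23426715]), 'ee_rot': array([-3.13930667e+00, -3.65763999e-04,  2.91577858e+00]), 'force': array([ 0.14039918,  0.38531197, -0.30403309]), 'ft_torque': array([-0.00193084,  0.01766859, -0.00361345]), 'width': 0.08548196471350947} 0.025
top {'fx': 399.5335, 'fy': 399.5335, 'cx': 310.3041, 'cy': 199.0481, 'R': [[0.0227, -0.9997, -0.0048], [-0.9918, -0.022, -0.126], [0.1258, 0.0076, -0.992]], 't': [-0.0114, 0.5565, 1.0864]}
side {'fx': 493.6566, 'fy': 493.6566, 'cx': 320.3304, 'cy': 202.8702, 'R': [[0.7756, -0.6312, 0.007], [-0.3172, -0.3993, -0.8602], [0.5458, 0.665, -0.5099]], 't': [-0.4379, 0.264, 0.9206]}
```

View pics/top0.png

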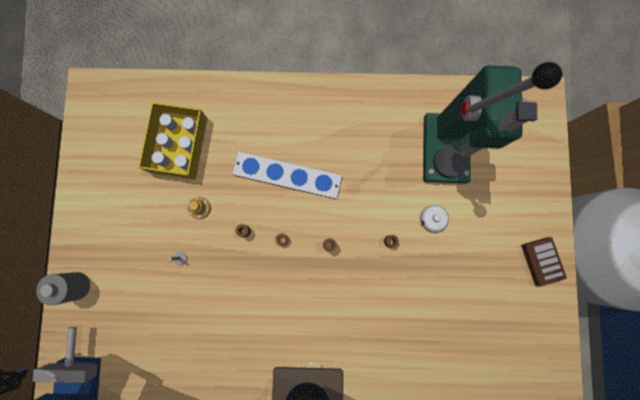

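View pics/side0.png

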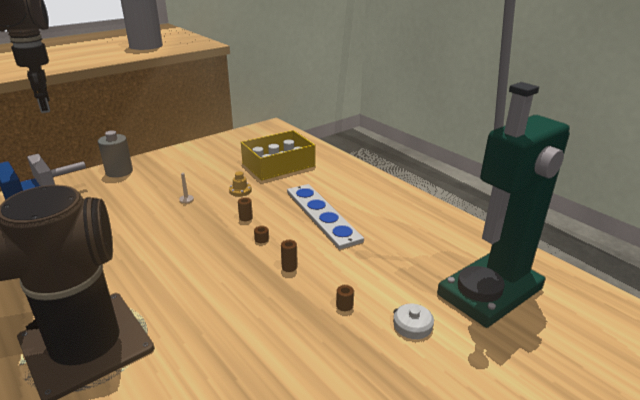

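The press is on the robot's right (−y, top view (450,140)) and the bin on the left. So the 30 goes on pad 4 and the 66 on pad 1. The bushings are at top (244,231), (283,240), (330,245), (391,242), and at side (245,209), (261,234), (289,255), (345,298).

```bash
cat > h.py <<'E'
import cv2,numpy as np
from cell import ctrl,eyes
def ray(p,u,v,z):
    R,t=np.array(p["R"]),np.array(p["t"]);c=-R.T@t
    d=R.T@np.array([(u-p["cx"])/p["fx"],(v-p["cy"])/p["fy"],1]);return c+d*(z-c[2])/d[2]
def proj(p,X):
    q=np.array(X)@np.array(p["R"]).T+np.array(p["t"])
    return np.stack([p["fx"]*q[...,0]/q[...,2]+p["cx"],p["fy"]*q[...,1]/q[...,2]+p["cy"]],-1)
def blobs(m,amin):
    n,l,s,c=cv2.connectedComponentsWithStats(m.astype(np.uint8))
    return [(s[i],c[i]) for i in range(1,n) if s[i][4]>=amin]
def brown(im):
    h=cv2.cvtColor(im,cv2.COLOR_RGB2HSV).astype(int)
    return ((h[...,0]<16)|(h[...,0]>172))&(h[...,1]>70)&(h[...,2]<125)
def blue(im):
    h=cv2.cvtColor(im,cv2.COLOR_RGB2HSV).astype(int)
    return (abs(h[...,0]-112)<12)&(h[...,1]>120)&(h[...,2]>90)
def cyl(x,y,z0,h,r=.018):
    a=np.linspace(0,2*np.pi,40);return np.array([[x+r*np.cos(k),y+r*np.sin(k),z] for k in a for z in(z0,z0+h)])
E
python3 - <<'E'
from h import *
T=cv2.imread("pics/top0.png")[:,:,::-1];S=cv2.imread("pics/side0.png")[:,:,::-1]
pt,ps=eyes.camera_params("top"),eyes.camera_params("side")
sb=[b for b in blobs(brown(S),60) if 200<b[1][0]<400 and b[1][1]>180]
print("side",[(b[0].tolist()) for b in sb])
for s,c in blobs(brown(T),30):
    if not(200<c[0]<420 and 200<c[1]<280): continue
    print("top",s,c)
    for h in(.03,.042,.054,.066):
        # bbox centre in top: fit xy so projected bbox centre matches
        b=np.array([s[0]+(s[2]-1)/2,s[1]+(s[3]-1)/2]);xy=ray(pt,*c,h/2)[:2]
        for _ in range(5):
            q=proj(pt,cyl(*xy,0,h));m=(q.min(0)+q.max(0))/2
            xy=xy+(ray(pt,*b,h/2)-ray(pt,*m,h/2))[:2]
        q=proj(ps,cyl(*xy,0,h));print(h,xy.round(4),"side",q.min(0).round(1),(q.max(0)-q.min(0)).round(1))
print("padsT")
for s,c in blobs(blue(T),60):
    if 200<c[0]<400 and 140<c[1]<200: print(c.round(1),s[4],ray(pt,*c,.017).round(4))
print("padsS")
for s,c in blobs(blue(S),60):
    if 250<c[0]<400 and 140<c[1]<260: print(c.round(1),s[4],ray(ps,*c,.017).round(4))
print("bonnet",ray(pt,198,208,.01).round(3))
E
```

```text
side [[238, 198, 14, 24, 190], [254, 226, 14, 17, 183], [281, 240, 16, 32, 386], [337, 285, 17, 26, 293]]
top [236 225  15  13 126] [242.68253968 230.70634921]
0.03 [0.4635 0.1894] side [237.3 205.3] [14.7 17. ]
0.042 [0.4632 0.1882] side [237.1 201.6] [15.  20.9]
0.054 [0.4628 0.187 ] side [236.8 197.8] [15.4 24.9]
0.066 [0.4624 0.1858] side [236.6 194.1] [15.8 29. ]
top [276 234  13  13  94] [281.94680851 239.59574468]
0.03 [0.4407 0.0782] side [253.  226.5] [15.5 18.5]
0.042 [0.4404 0.0776] side [252.7 222.5] [15.8 22.6]
0.054 [0.4402 0.077 ] side [252.5 218.5] [16.1 26.8]
0.066 [0.44   0.0765] side [252.2 214.4] [16.4 31. ]
top [384 235  14  14 120] [391.06666667 241.21666667]
0.03 [ 0.4434 -0.2271] side [335.6 290.2] [18.2 23.2]
0.042 [ 0.4431 -0.2258] side [335.1 285.4] [18.4 27.8]
0.054 [ 0.4429 -0.2245] side [334.6 280.6] [18.6 32.3]
0.066 [ 0.4426 -0.2232] side [334.1 275.6] [18.8 36.9]
top [323 239  14  13 111] [329.36936937 244.91891892]
0.03 [ 0.4298 -0.0555] side [281.2 253.6] [16.4 20.5]
0.042 [ 0.4296 -0.0552] side [280.9 249.2] [16.5 24.8]
0.054 [ 0.4295 -0.0548] side [280.6 244.8] [16.7 29.1]
0.066 [ 0.4293 -0.0544] side [280.2 240.4] [16.9 33.5]
padsT
[250.3 165.7] 191 [0.6519 0.1765 0.017 ]
[274.5 171.2] 196 [0.6374 0.1062 0.017 ]
[298.7 177. ] 193 [0.622  0.0362 0.017 ]
[323.2 182.5] 197 [ 0.6074 -0.0346  0.017 ]
padsS
[304.4 192.4] 108 [0.653  0.1797 0.017 ]
[315.9 204.1] 122 [0.6381 0.1095 0.017 ]
[328.4 216.9] 136 [0.6228 0.0386 0.017 ]
[341.9 230.8] 161 [ 0.6078 -0.0314  0.017 ]
bonnet [0.527 0.323 0.01 ]
```

Heights, checked against the side view: the 54 is at (0.463,0.187), the 30 at (0.441,0.078), the 66 at (0.430,−0.054) and the 42 at (0.443,−0.226). The jaws must close across the rail (yaw ≈1.36). I'll go to the 54 first.

carry_out(
  rows=[
    [[2.6,-3.9,0],-0.15],
    [[2.6,-3.9,0],-0.15],
    [[2.6,-3.9,0],-0.15],
    [[2.6,-3.9,0],-0.15],
    [[2.6,-3.9,0],-0.15],
    [[2.6,-3.9,0],-0.15],
    [[2.6,-3.9,0],-0.15],
    [[2.6,-3.9,0],-0.15],
  ],
  fingers=1,
  force=40,
)

```text
time: 0.9
position: [0.3587, 0.3355, 0.2282]
ee_rot: [-3.133, 0.0, 1.711]
force: [1.4, -0.0, -0.5]
width: 0.0855
```

carry_out(
  rows=[
    [[2.6,-3.7,-1],-0.15],
    [[2.6,-3.7,-1],-0.15],
    [[2.6,-3.7,-1],-0.05],
    [[2.6,-3.5,0],0],
    [[0,0,0],0],
  ],
)

```text
time: 1.4
position: [0.4667, 0.1786, 0.1964]
ee_rot: [-3.135, 0.001, 1.349]
force: [0.5, 0.1, -0.1]
width: 0.0855
```

```bash
cat > w.py <<'E'
import sys
from h import *
n=sys.argv[1];s=ctrl.state();p=eyes.camera_params("wrist");im=eyes.camera("wrist")
cv2.imwrite(f"pics/{n}.png",im[:,:,::-1])
print("tcp",s["position"].round(4),s["ee_rot"].round(3),"w",s["width"].round(4),s["force"].round(1))
for st,c in blobs(brown(im),400): print("brown",st.tolist(),c.round(0),[ray(p,*c,z)[:2].round(4).tolist() for z in(.03,.042,.054,.066)])
for st,c in blobs(blue(im),400): print("blue",st.tolist(),c.round(0),ray(p,*c,.017)[:2].round(4))
E
python3 w.py w1
```

```text
Traceback (most recent call last):
  File "w.py", line 5, in <module>
    print("tcp",s["position"].round(4),s["ee_rot"].round(3),"w",s["width"].round(4),s["force"].round(1))
                                                                ^^^^^^^^^^^^^^^^
AttributeError: 'float' object has no attribute 'round'
```

View pics/w1.png

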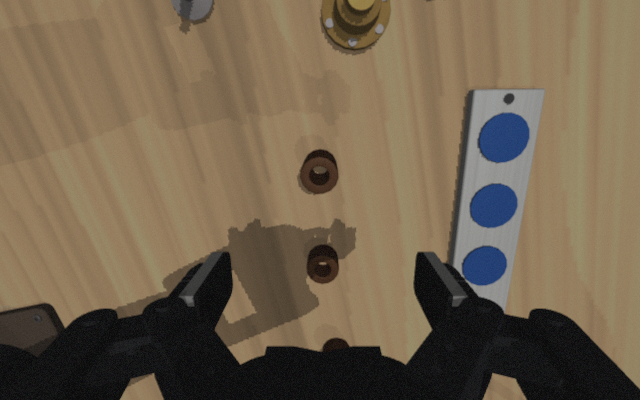

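The wrist view shows the 54's top at (320,175), the 30's top at (323,268), and pads 1–3 at (504,137), (494,205) and (485,265). I'll measure the top rims, which are lighter than the tube walls.

```bash
cat > w.py <<'E'
import sys
from h import *
n=sys.argv[1];s=ctrl.state();p=eyes.camera_params("wrist");im=eyes.camera("wrist")
cv2.imwrite(f"pics/{n}.png",im[:,:,::-1])
print("tcp",s["position"].round(4),s["ee_rot"].round(3),"w",round(float(s["width"]),4),s["force"].round(1))
h=cv2.cvtColor(im,cv2.COLOR_RGB2HSV).astype(int)
m=(((h[...,0]<16)|(h[...,0]>172))&(h[...,1]>90)&(h[...,2]>62)&(h[...,2]<135)).astype(np.uint8)
for c in cv2.findContours(m,cv2.RETR_EXTERNAL,cv2.CHAIN_APPROX_NONE)[0]:
    if cv2.contourArea(c)<350 or len(c)<20: continue
    (u,v),r=cv2.minEnclosingCircle(c);a=cv2.contourArea(c)/(3.1416*r*r)
    if a<.6: continue
    print("rim",round(u),round(v),round(r,1),round(a,2),[(z,ray(p,u,v,z)[:2].round(4).tolist()) for z in map(float,sys.argv[2:])])
for st,c in blobs(blue(im),400): print("blue",st.tolist(),c.round(0),ray(p,*c,.017)[:2].round(4))
E
python3 w.py w2 .03 .054
```

```text
tcp [0.4652 0.1802 0.1958] [-3.132  0.     1.35 ] w 0.0856 [-0.7 -0.1  0.2]
rim 320 178 20.6 0.78 [(0.03, [0.4628, 0.1845]), (0.054, [0.4644, 0.1897])]
blue [482, 115, 50, 49, 1887] [507. 139.] [0.6531 0.1799]
blue [473, 186, 47, 43, 1564] [496. 207.] [0.6382 0.1095]
blue [465, 248, 44, 39, 1308] [487. 267.] [0.6232 0.0391]
```

carry_out(
  rows=[
    [[-0.1,0.9,0],0],
    [[0,0,-3.5],0],
    [[0,0,-4],0],
    [[0,0,-4],0],
    [[0,0,-3],0],
    [[0,0,0],0],
    [[0,0,0],0],
  ],
)

```text
time: 2.2
position: [0.4586, 0.2036, 0.0505]
ee_rot: [-3.138, -0.006, 1.369]
force: [0.1, 0.8, 0.1]
width: 0.0854
```

```bash
python3 w.py w3 .054
```

```text
tcp [0.4586 0.2036 0.0505] [-3.138 -0.006  1.369] w 0.0854 [0.1 0.8 0.1]
blue [615, 178, 25, 70, 1261] [629. 215.] [0.637  0.1787]
blue [585, 282, 55, 64, 2882] [615. 315.] [0.6329 0.1093]
```

View pics/w3.png

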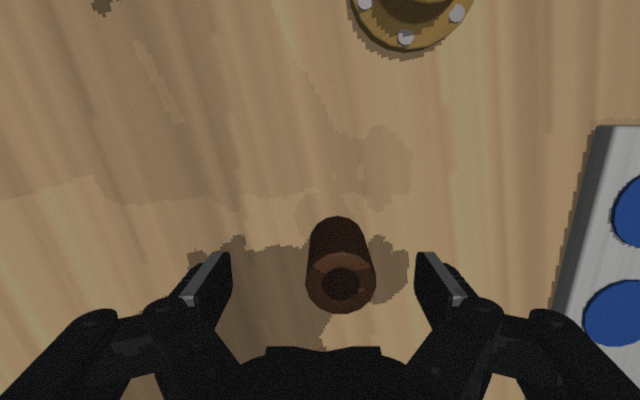

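The 54 stands between the jaws with its rim centre at (340,283). The TCP overshot in +y.

```bash
python3 - <<'E'
from h import *
p=eyes.camera_params("wrist");print(ray(p,340,283,.054),ctrl.state()["position"],ctrl.state()["ee_rot"],-p["R"].T@p["t"])
E
```

```text
[0.46496476 0.19066426 0.054     ] [0.45844258 0.20348311 0.05053788] [-3.13743009 -0.00590483  1.36827624] [0.47386418 0.27365131 0.18959456]
```

carry_out(
  rows=[
    [[0.6,-1.3,0],0],
    [[0,0,-1.0],0],
    [[0,0,0],0],
    [[0,0,0],0],
  ],
)

```text
time: 2.65
position: [0.4691, 0.1909, 0.0458]
ee_rot: [3.135, -0.01, 1.37]
force: [-0.4, 0.2, -0.2]
width: 0.0852
```

carry_out(
  rows=[
    [[-0.4,0,-0.4],0],
    [[0,0,0],0],
    [[0,0,0],0],
    [[0,0,0],0],
    [[0,0,0],0],
    [[0,0,0],0],
    [[0,0,0],0],
    [[0,0,0],0],
  ],
  fingers=-1,
)

```text
time: 3.45
position: [0.4655, 0.1909, 0.0424]
ee_rot: [3.134, -0.011, 1.369]
force: [0.0, 0.7, -0.4]
width: 0.0343
```

carry_out(
  rows=[
    [[0,0,2],0],
    [[0,0,3],0],
    [[2,-1,2],0],
    [[3.5,-1.7,0],0],
    [[4,-1.8,0],0],
    [[4,-1.8,0],0],
    [[3,-1.5,0],0],
    [[0,0,0],0],
  ],
)

```text
time: 4.25
position: [0.6327, 0.1097, 0.1132]
ee_rot: [3.138, -0.009, 1.372]
force: [0.5, 0.7, 0.1]
width: 0.0341
```

carry_out(
  rows=[
    [[0,0,0],0],
    [[0,0,0],0],
  ],
)

```text
time: 4.45
position: [0.6315, 0.1097, 0.1118]
ee_rot: [3.141, -0.009, 1.371]
force: [0.1, -0.5, -1.2]
width: 0.0345
```

```bash
python3 w.py w4 .105
```

```text
tcp [0.6315 0.1097 0.1118] [ 3.141 -0.009  1.371] w 0.0345 [ 0.1 -0.5 -1.2]
blue [299, 72, 68, 70, 3743] [332. 106.] [0.6535 0.1798]
blue [300, 172, 63, 52, 1840] [334. 193.] [0.6423 0.1159]
blue [313, 331, 41, 20, 581] [331. 340.] [ 0.6139 -0.019 ]
```

View pics/w4.png

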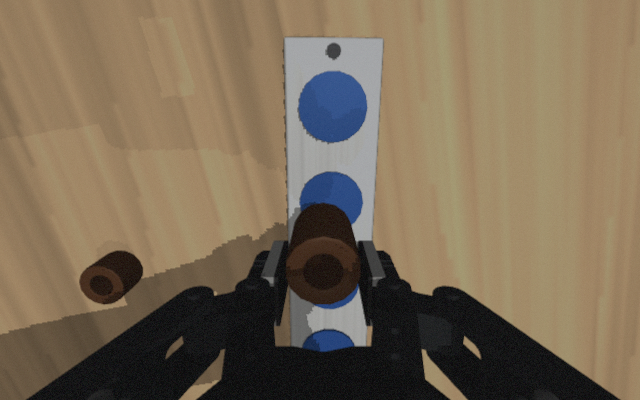

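The 54 is held upright with its rim at (323,270). Pad 1, at (332,106), is fully visible and measures (0.6535,0.1798), which matches the earlier reading.

```bash
python3 - <<'E'
from h import *
p=eyes.camera_params("wrist");print(ray(p,323,270,.1234),ctrl.state()["position"])
E
```

```text
[0.63171561 0.11036009 0.1234    ] [0.6310734  0.10998713 0.11165857]
```

carry_out(
  rows=[
    [[0.7,0,-1],0],
    [[0,0,-2],0],
    [[0,0,-1.3],0],
    [[0,0,0],0],
    [[0,0,0],0],
  ],
)

```text
time: 5.0
position: [0.6355, 0.1129, 0.0658]
ee_rot: [-3.14, -0.008, 1.375]
force: [0.6, 0.0, -0.3]
width: 0.0344
```

carry_out(
  rows=[
    [[0.3,-0.3,0],0],
    [[0,0,-0.4],0],
    [[0,0,0],0],
    [[0,0,0],0],
  ],
)

```text
time: 5.4
position: [0.64, 0.1098, 0.0635]
ee_rot: [3.14, -0.009, 1.376]
force: [0.6, 0.3, 0.0]
width: 0.0346
```

carry_out(
  rows=[
    [[-0.1,0,-0.2],0],
    [[0,0,-0.2],0],
    [[0,0,0],0],
    [[0,0,0],0],
  ],
)

```text
time: 5.8
position: [0.6393, 0.1097, 0.06]
ee_rot: [3.138, -0.009, 1.376]
force: [-0.5, 0.8, -0.7]
width: 0.0345
```

carry_out(
  rows=[
    [[0,0,-0.1],0],
    [[0,0,-0.1],0],
    [[0,0,0],0],
  ],
)

```text
time: 6.1
position: [0.6397, 0.1098, 0.0597]
ee_rot: [3.138, -0.009, 1.376]
force: [0.3, 0.1, -1.3]
width: 0.0344
```

carry_out(
  rows=[
    [[0,0,-0.15],0],
    [[0,0,0],0],
    [[0,0,0],0],
  ],
)

```text
time: 6.4
position: [0.6404, 0.1098, 0.0595]
ee_rot: [3.137, -0.01, 1.376]
force: [-0.6, 1.1, 0.6]
width: 0.0345
```

carry_out(
  rows=[
    [[0,0,-0.2],0],
    [[0,0,-0.2],0],
    [[0,0,0],0],
  ],
)

```text
time: 6.7
position: [0.6408, 0.1099, 0.0599]
ee_rot: [3.139, -0.009, 1.376]
force: [1.4, -0.1, -1.6]
width: 0.0343
```

It no longer descends, so it is resting on the pad. Releasing.

carry_out(
  rows=[
    [[0,0,0],0],
    [[0,0,0],0],
    [[0,0,0],0],
    [[0,0,0],0],
    [[0,0,0],0],
    [[0,0,0],0],
  ],
  fingers=1,
)

```text
time: 7.3
position: [0.6402, 0.1098, 0.0577]
ee_rot: [3.14, -0.009, 1.376]
force: [0.3, 0.4, -0.5]
width: 0.0857
```

carry_out(
  rows=[
    [[0,0,3],0],
    [[0,0,4],0],
    [[-1,0,4],0],
    [[-4,-0.6,0],0],
    [[-4,-0.6,0],0],
    [[-4,-0.6,0],0],
    [[-4,-0.6,0],0],
    [[0,0,0],0],
  ],
)

```text
time: 8.1
position: [0.4631, 0.085, 0.1695]
ee_rot: [3.141, -0.008, 1.376]
force: [-0.4, -0.4, -0.3]
width: 0.0853
```

carry_out(
  rows=[
    [[0,0,0],0],
    [[0,0,0],0],
  ],
)

```text
time: 8.3
position: [0.4638, 0.0849, 0.1705]
ee_rot: [3.138, -0.009, 1.376]
force: [0.6, -0.5, 0.5]
width: 0.0853
```

```bash
python3 w.py w5 .03 .071
```

```text
tcp [0.4638 0.0849 0.1705] [ 3.138 -0.009  1.376] w 0.0853 [ 0.6 -0.5  0.5]
rim 301 196 19.0 0.86 [(0.03, [0.4438, 0.0819]), (0.071, [0.4487, 0.0926])]
rim 546 127 25.6 0.77 [(0.03, [0.6689, 0.1013]), (0.071, [0.6409, 0.1092])]
blue [489, 7, 58, 63, 2844] [517.  38.] [0.6533 0.1796]
blue [476, 98, 46, 36, 435] [492. 111.] [0.6292 0.1231]
blue [465, 176, 50, 48, 1859] [490. 199.] [0.6233 0.0389]
blue [456, 245, 47, 42, 1464] [479. 265.] [ 0.6094 -0.0311]
```

View pics/w5.png

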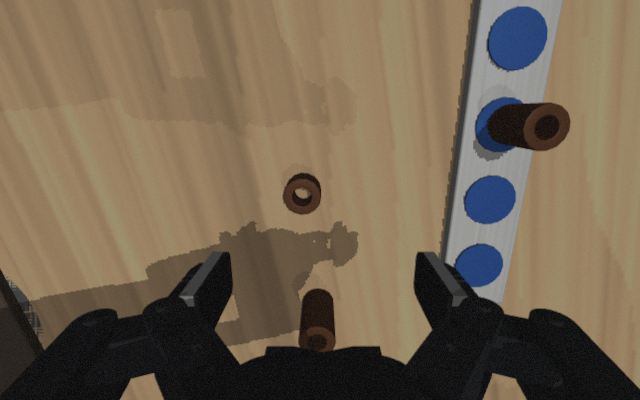

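The 54 stands on pad 2 with its rim at (546,127), which gives (0.641,0.109), about 2.5 mm off centre. The 30's rim at (302,194) gives (0.444,0.081). The 66 is at (318,330).

carry_out(
  rows=[
    [[-1.9,-0.4,0],0],
    [[0,0,0],0],
    [[0,0,-3],0],
    [[0,0,-4],0],
    [[0,0,-3],0],
    [[0,0,0],0],
    [[0,0,0],0],
  ],
)

```text
time: 9.05
position: [0.4579, 0.0808, 0.0732]
ee_rot: [3.123, -0.012, 1.376]
force: [-0.3, 0.5, 0.6]
width: 0.085
```

carry_out(
  rows=[
    [[-1.4,0,0],0],
    [[0,0,0],0],
    [[0,0,-2],0],
    [[0,0,-1.5],0],
    [[0,0,0],0],
    [[0,0,0],0],
  ],
)

```text
time: 9.65
position: [0.4502, 0.0809, 0.0469]
ee_rot: [3.104, -0.015, 1.376]
force: [0.5, 0.0, 0.5]
width: 0.0852
```

carry_out(
  rows=[
    [[-0.6,0,0],0],
    [[0,0,-1],0],
    [[0,0,-0.6],0],
    [[0,0,0],0],
    [[0,0,0],0],
  ],
)

```text
time: 10.15
position: [0.4457, 0.0808, 0.0329]
ee_rot: [3.098, -0.015, 1.377]
force: [0.3, -0.2, -0.3]
width: 0.0853
```

carry_out(
  rows=[
    [[-0.1,0,-0.4],0],
    [[0,0,0],0],
  ],
)

```text
time: 10.35
position: [0.4446, 0.0808, 0.0285]
ee_rot: [3.098, -0.015, 1.377]
force: [-0.2, 0.6, -0.8]
width: 0.0853
```

carry_out(
  rows=[
    [[0,0,0],0],
    [[0,0,0],0],
    [[0,0,0],0],
    [[0,0,0],0],
    [[0,0,0],0],
    [[0,0,0],0],
    [[0,0,0],0],
  ],
  fingers=-1,
)

```text
time: 11.05
position: [0.4452, 0.0808, 0.029]
ee_rot: [3.098, -0.016, 1.377]
force: [0.0, 0.7, -0.7]
width: 0.033
```

carry_out(
  rows=[
    [[0,0,2],0],
    [[0,0,3],0],
    [[1.5,-1,3],0],
    [[3,-2,0],0],
    [[3.5,-2.5,0],0],
    [[3.5,-2.5,0],0],
    [[2.5,-1.8,0],0],
    [[0,0,0],0],
  ],
)

```text
time: 11.85
position: [0.5871, -0.0207, 0.1112]
ee_rot: [3.099, -0.014, 1.379]
force: [0.4, 0.9, -0.3]
width: 0.0329
```

carry_out(
  rows=[
    [[0,0,0],0],
    [[0,0,0],0],
  ],
)

```text
time: 12.05
position: [0.586, -0.0205, 0.1099]
ee_rot: [3.103, -0.015, 1.378]
force: [-0.6, 0.6, 0.3]
width: 0.033
```

carry_out(
  rows=[
    [[2.2,-1,0],0],
    [[0,0,-1.5],0],
    [[0,0,-1.5],0],
    [[0,0,-1],0],
    [[0,0,0],0],
    [[0,0,0],0],
  ],
)

```text
time: 12.65
position: [0.6007, -0.0254, 0.0638]
ee_rot: [3.113, -0.016, 1.383]
force: [-0.0, 0.2, -0.6]
width: 0.033
```

```bash
python3 w.py w6 .07
```

```text
tcp [ 0.6007 -0.0254  0.0638] [ 3.113 -0.016  1.383] w 0.033 [-0.   0.2 -0.6]
blue [295, 73, 85, 87, 5735] [337. 116.] [0.6233 0.0393]
blue [305, 196, 67, 45, 1234] [347. 214.] [ 0.6191 -0.0212]
```

View pics/w6.png

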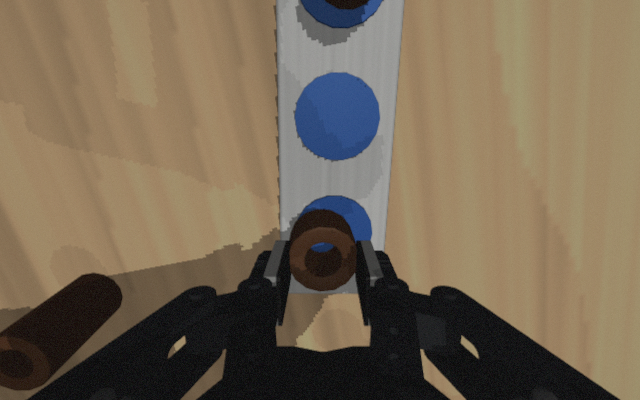

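The 30 is held, rim at (323,257), above pad 4. Pad 3 at (337,116) measures (0.6233,0.0393).

```bash
python3 - <<'E'
from h import *
p=eyes.camera_params("wrist");print(ray(p,323,257,.0648),ctrl.state()["position"])
E
```

```text
[ 0.60137635 -0.02381647  0.0648    ] [ 0.60052623 -0.02530956  0.06374338]
```

carry_out(
  rows=[
    [[0.8,-0.6,0],0],
    [[0,0,0],0],
    [[0,0,-0.6],0],
    [[0,0,-0.4],0],
    [[0,0,0],0],
    [[0,0,0],0],
  ],
)

```text
time: 13.3
position: [0.6106, -0.0323, 0.0549]
ee_rot: [3.109, -0.015, 1.383]
force: [-0.4, 0.2, -0.3]
width: 0.0328
```

carry_out(
  rows=[
    [[-0.2,0,-0.2],0],
    [[0,0,-0.3],0],
    [[0,0,-0.3],0],
    [[0,0,0],0],
    [[0,0,0],0],
  ],
)

```text
time: 13.8
position: [0.6082, -0.0322, 0.0462]
ee_rot: [3.109, -0.015, 1.383]
force: [0.4, 0.3, 1.0]
width: 0.0328
```

carry_out(
  rows=[
    [[0,0,-0.2],0],
    [[0,0,-0.2],0],
    [[0,0,0],0],
  ],
)

```text
time: 14.1
position: [0.6088, -0.0322, 0.0469]
ee_rot: [3.111, -0.015, 1.384]
force: [-0.4, -0.2, -0.6]
width: 0.0327
```

carry_out(
  rows=[
    [[0,0,0],0],
    [[0,0,0],0],
    [[0,0,0],0],
    [[0,0,0],0],
    [[0,0,0],0],
    [[0,0,0],0],
  ],
  fingers=1,
)

```text
time: 14.7
position: [0.6089, -0.0322, 0.0463]
ee_rot: [3.111, -0.015, 1.384]
force: [0.2, 0.3, 0.5]
width: 0.0856
```

carry_out(
  rows=[
    [[0,0,3],0],
    [[0,0,4],0],
    [[-1,0,4],0],
    [[-4,-0.5,0],0],
    [[-4,-0.5,0],0],
    [[-4,-0.5,0],0],
    [[-3,-0.5,0],0],
    [[0,0,0],0],
  ],
)

```text
time: 15.5
position: [0.4431, -0.0524, 0.1592]
ee_rot: [3.111, -0.014, 1.385]
force: [0.4, 0.8, -0.5]
width: 0.0853
```

carry_out(
  rows=[
    [[0,0,0],0],
    [[0,0,0],0],
  ],
)

```text
time: 15.7
position: [0.4437, -0.0526, 0.1598]
ee_rot: [3.108, -0.014, 1.384]
force: [0.2, -0.9, -0.3]
width: 0.0855
```

```bash
python3 w.py w7 .066 .047
```

```text
tcp [ 0.4437 -0.0526  0.1598] [ 3.108 -0.014  1.384] w 0.0855 [ 0.2 -0.9 -0.3]
rim 302 204 23.0 0.84 [(0.066, [0.4318, -0.0501]), (0.047, [0.4301, -0.0556])]
rim 512 136 22.5 0.81 [(0.066, [0.5974, -0.0284]), (0.047, [0.6092, -0.0321])]
blue [477, 15, 57, 63, 2833] [505.  46.] [0.6234 0.0387]
blue [464, 106, 48, 39, 446] [482. 118.] [ 0.601  -0.0172]
```

View pics/w7.png

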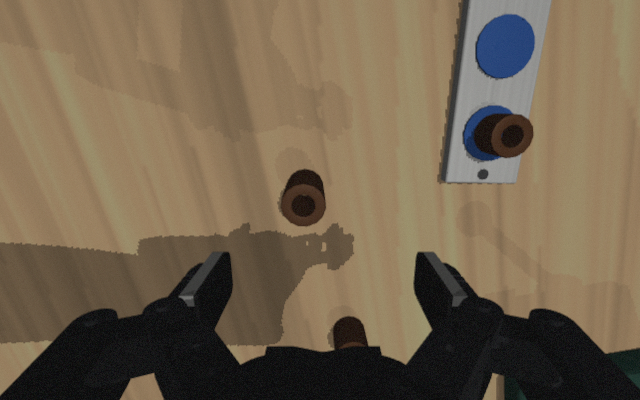

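The 30 stands on pad 4, rim (512,136), about 1.5 mm off. The 66's rim at (302,204) gives (0.432,−0.050).

carry_out(
  rows=[
    [[-1.2,0.2,0],0],
    [[0,0,0],0],
    [[0,0,-2],0],
    [[0,0,-2],0],
    [[0,0,0],0],
    [[0,0,0],0],
  ],
)

```text
time: 16.35
position: [0.4387, -0.0514, 0.1212]
ee_rot: [3.102, -0.014, 1.387]
force: [0.3, 0.8, 0.2]
width: 0.0853
```

carry_out(
  rows=[
    [[-0.7,0.1,0],0],
    [[0,0,-2],0],
    [[0,0,-2],0],
    [[0,0,-2],0],
    [[-0.2,0,-1],0],
    [[0,0,0],0],
    [[0,0,0],0],
  ],
)

```text
time: 17.05
position: [0.434, -0.0519, 0.0567]
ee_rot: [3.089, -0.011, 1.388]
force: [0.3, -0.5, -0.3]
width: 0.0859
```

carry_out(
  rows=[
    [[-0.2,0.1,0],0],
    [[0,0,-0.8],0],
    [[0,0,0],0],
    [[0,0,0],0],
  ],
)

```text
time: 17.45
position: [0.434, -0.0516, 0.0512]
ee_rot: [3.083, -0.01, 1.388]
force: [0.2, 0.2, -0.7]
width: 0.0856
```

carry_out(
  rows=[
    [[0,0,0],0],
    [[0,0,0],0],
    [[0,0,0],0],
    [[0,0,0],0],
    [[0,0,0],0],
    [[0,0,0],0],
    [[0,0,0],0],
  ],
  fingers=-1,
)

```text
time: 18.15
position: [0.4342, -0.0516, 0.0518]
ee_rot: [3.083, -0.01, 1.388]
force: [-0.2, 0.5, 0.2]
width: 0.0353
```

carry_out(
  rows=[
    [[0,0,2],0],
    [[0,0,3.5],0],
    [[0.5,0.5,4],0],
    [[2,2,2.5],0],
    [[2.7,2.8,0],0],
    [[2.7,2.8,0],0],
    [[2.7,2.8,0],0],
    [[2.7,2.8,0],0],
  ],
)

```text
time: 18.95
position: [0.5675, 0.0889, 0.175]
ee_rot: [3.084, -0.011, 1.38]
force: [-0.8, -1.2, -0.5]
width: 0.0353
```

carry_out(
  rows=[
    [[2.7,2.8,0],0],
    [[2.7,2.8,0],0],
    [[2,2,0],0],
    [[0,0,0],0],
    [[0,0,0],0],
  ],
)

```text
time: 19.45
position: [0.6455, 0.1722, 0.1711]
ee_rot: [3.086, -0.011, 1.385]
force: [-0.5, -0.5, -1.2]
width: 0.0355
```

carry_out(
  rows=[
    [[0.8,0.7,0],0],
    [[0,0,0],0],
    [[0,0,-2],0],
    [[0,0,-2.5],0],
    [[0,0,-2],0],
    [[0,0,-1],0],
    [[0,0,0],0],
    [[0,0,0],0],
  ],
)

```text
time: 20.25
position: [0.6525, 0.1748, 0.0963]
ee_rot: [3.083, -0.011, 1.38]
force: [0.3, 0.6, -0.2]
width: 0.0354
```

```bash
python3 w.py w8 .1
```

```text
tcp [0.6525 0.1748 0.0963] [ 3.083 -0.011  1.38 ] w 0.0354 [ 0.3  0.6 -0.2]
blue [282, 171, 67, 49, 1764] [317. 190.] [0.6563 0.1889]
```

View pics/w8.png

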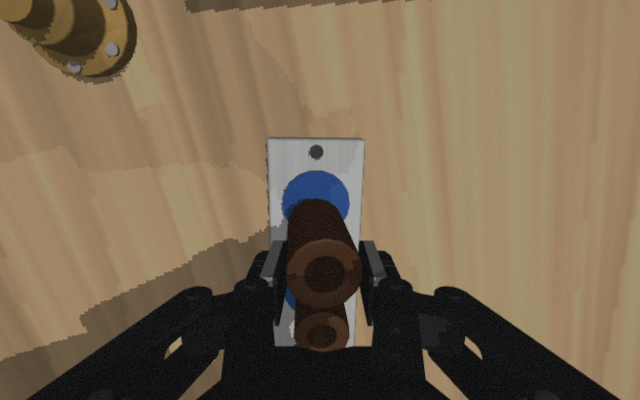

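The 66 is held over pad 1, rim at (324,273), with the 54 behind it at (322,330).

```bash
python3 - <<'E'
from h import *
p=eyes.camera_params("wrist");print(ray(p,324,273,.1108),ctrl.state()["position"])
E
```

```text
[0.65287397 0.17510857 0.1108    ] [0.65260061 0.17476943 0.09647226]
```

carry_out(
  rows=[
    [[-0.1,0.4,0],0],
    [[0,0,0],0],
    [[0,0,-1],0],
    [[0,0,-0.7],0],
    [[0,0,0],0],
    [[0,0,0],0],
  ],
)

```text
time: 20.9
position: [0.6535, 0.1796, 0.082]
ee_rot: [3.077, -0.013, 1.38]
force: [1.2, 0.4, -0.8]
width: 0.0349
```

carry_out(
  rows=[
    [[-0.2,0,-0.4],0],
    [[0,0,-0.4],0],
    [[0,0,-0.3],0],
    [[0,0,0],0],
  ],
)

```text
time: 21.3
position: [0.6511, 0.1795, 0.0696]
ee_rot: [3.078, -0.013, 1.38]
force: [0.2, 0.6, -0.7]
width: 0.035
```

carry_out(
  rows=[
    [[0,0,-0.2],0],
    [[0,0,-0.2],0],
    [[0,0,0],0],
  ],
)

```text
time: 21.6
position: [0.6522, 0.1801, 0.0695]
ee_rot: [3.077, -0.014, 1.38]
force: [0.5, 0.3, -1.7]
width: 0.0353
```

carry_out(
  rows=[
    [[0,0,0],0],
    [[0,0,0],0],
    [[0,0,0],0],
    [[0,0,0],0],
    [[0,0,0],0],
    [[0,0,0],0],
  ],
  fingers=1,
)

```text
time: 22.2
position: [0.6528, 0.18, 0.0696]
ee_rot: [3.075, -0.014, 1.38]
force: [-0.0, 0.4, -0.1]
width: 0.0857
```

carry_out(
  rows=[
    [[0,0,3],0],
    [[0,0,4],0],
    [[0,0,4],0],
    [[-1.5,-2.5,1],0],
    [[-2.3,-4.2,0],0],
    [[-2.3,-4.2,0],0],
    [[-2.3,-4.2,0],0],
    [[-2.3,-4.2,0],0],
  ],
)

```text
time: 23.0
position: [0.5428, -0.0142, 0.1939]
ee_rot: [3.072, -0.013, 1.39]
force: [0.2, -0.3, 1.1]
width: 0.0854
```

carry_out(
  rows=[
    [[-2.3,-4.2,0],0],
    [[-2.3,-4.2,0],0],
    [[-2,-4.2,0],0],
    [[-1.5,-4,0],0],
    [[0,0,0],0],
    [[0,0,0],0],
  ],
)

```text
time: 23.6
position: [0.4549, -0.1904, 0.1955]
ee_rot: [3.067, -0.01, 1.382]
force: [0.1, 0.6, -0.2]
width: 0.0855
```

```bash
python3 w.py w9 .042
```

```text
tcp [ 0.4549 -0.1904  0.1955] [ 3.067 -0.01   1.382] w 0.0855 [ 0.1  0.6 -0.2]
rim 308 220 18.1 0.77 [(0.042, [0.4459, -0.2248])]
```

View pics/w9.png

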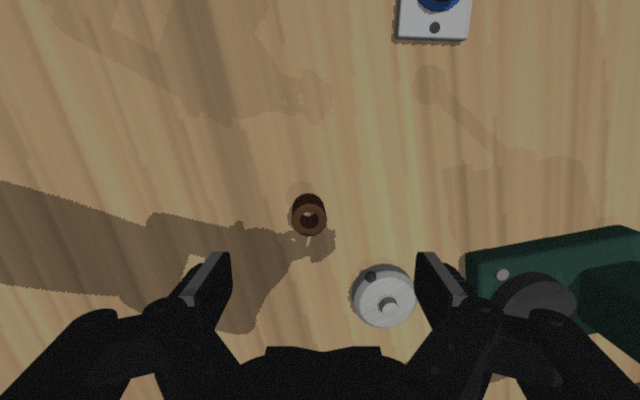

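The 42's rim at (308,218) gives (0.445,−0.2245). The white cap at (384,295) is clear of the jaws.

carry_out(
  rows=[
    [[-0.5,-1.7,0],0],
    [[-0.5,-1.7,0],0],
    [[0,0,0],0],
    [[0,0,-3],0],
    [[0,0,-3],0],
    [[0,0,-3],0],
    [[0,0,0],0],
    [[0,0,0],0],
  ],
)

```text
time: 24.45
position: [0.4512, -0.2142, 0.1052]
ee_rot: [3.063, -0.011, 1.4]
force: [0.8, -0.3, 0.4]
width: 0.0855
```

carry_out(
  rows=[
    [[-0.6,-1.0,0],0],
    [[0,0,0],0],
    [[0,0,-2],0],
    [[0,0,-2],0],
    [[0,0,-1.5],0],
    [[0,0,0],0],
    [[0,0,0],0],
  ],
)

```text
time: 25.15
position: [0.4515, -0.2299, 0.0605]
ee_rot: [3.044, -0.001, 1.4]
force: [-0.2, -0.2, 0.5]
width: 0.0858
```

carry_out(
  rows=[
    [[-0.6,0.5,0],0],
    [[0,0,0],0],
    [[0,0,-0.8],0],
    [[0,0,-0.8],0],
    [[0,0,0],0],
    [[0,0,0],0],
  ],
)

```text
time: 25.75
position: [0.4468, -0.2262, 0.0473]
ee_rot: [3.038, 0.002, 1.4]
force: [-0.6, -0.3, 0.5]
width: 0.0854
```

carry_out(
  rows=[
    [[-0.1,0.1,-0.6],0],
    [[0,0,-0.6],0],
    [[0,0,0],0],
  ],
)

```text
time: 26.05
position: [0.4457, -0.225, 0.034]
ee_rot: [3.038, 0.002, 1.4]
force: [-0.5, 0.8, 0.1]
width: 0.0853
```

carry_out(
  rows=[
    [[0,0,0],0],
    [[0,0,0],0],
    [[0,0,0],0],
    [[0,0,0],0],
    [[0,0,0],0],
    [[0,0,0],0],
    [[0,0,0],0],
  ],
  fingers=-1,
)

```text
time: 26.75
position: [0.446, -0.2252, 0.0343]
ee_rot: [3.038, 0.002, 1.4]
force: [-0.2, -0.5, 0.1]
width: 0.0344
```

carry_out(
  rows=[
    [[0,0,2],0],
    [[0,0,3.5],0],
    [[1,0,4],0],
    [[3,2,2],0],
    [[3.5,2.8,0],0],
    [[3.5,2.8,0],0],
    [[2.5,3.5,0],0],
    [[1,3.5,0],0],
  ],
)

```text
time: 27.55
position: [0.5936, -0.0766, 0.1542]
ee_rot: [3.037, 0.001, 1.389]
force: [0.0, -0.6, 0.6]
width: 0.0347
```

carry_out(
  rows=[
    [[1,3.5,0],0],
    [[0.5,3.5,0],0],
    [[0.5,2,0],0],
    [[0,0,0],0],
    [[0,0,0],0],
    [[0,0,0],0],
  ],
)

```text
time: 28.15
position: [0.6141, 0.0213, 0.1522]
ee_rot: [3.039, 0.0, 1.396]
force: [0.4, -0.5, -0.4]
width: 0.0344
```

carry_out(
  rows=[
    [[0.8,1.7,0],0],
    [[0,0,0],0],
    [[0,0,-2],0],
    [[0,0,-2],0],
    [[0,0,-2],0],
    [[0,0,-1],0],
    [[0,0,0],0],
    [[0,0,0],0],
  ],
)

```text
time: 28.95
position: [0.6218, 0.0278, 0.0817]
ee_rot: [3.037, 0.004, 1.385]
force: [-0.9, 0.5, -0.3]
width: 0.0341
```

```bash
python3 w.py w10 .09
```

```text
tcp [0.6218 0.0278 0.0817] [3.037 0.004 1.385] w 0.0341 [-0.9  0.5 -0.3]
rim 328 79 40.8 0.9 [(0.09, [0.6386, 0.1089])]
blue [273, 47, 30, 56, 567] [283.  74.] [0.6221 0.12  ]
blue [276, 165, 72, 56, 2543] [311. 189.] [0.6246 0.0462]
```

View pics/w10.png

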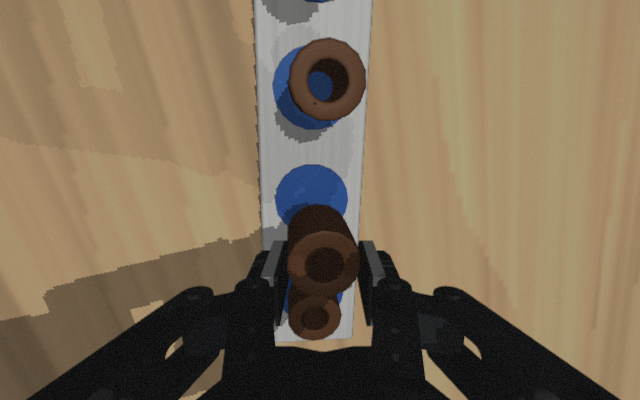

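The 42, rim at (323,264), hangs over pad 3, still about 11 mm short in y. The 54 at (328,79) stands upright on pad 2.

carry_out(
  rows=[
    [[-0.1,1.0,0],0],
    [[0,0,0],0],
    [[0,0,-0.8],0],
    [[0,0,-0.8],0],
    [[0,0,0],0],
    [[0,0,0],0],
  ],
)

```text
time: 29.6
position: [0.6228, 0.039, 0.0681]
ee_rot: [3.031, 0.003, 1.386]
force: [1.0, 0.5, -0.2]
width: 0.0344
```

carry_out(
  rows=[
    [[-0.2,0,-0.5],0],
    [[0,0,-0.4],0],
    [[0,0,-0.4],0],
    [[0,0,-0.2],0],
    [[0,0,0],0],
  ],
)

```text
time: 30.1
position: [0.6204, 0.0388, 0.0514]
ee_rot: [3.032, 0.003, 1.386]
force: [1.1, 0.7, 0.1]
width: 0.0349
```

carry_out(
  rows=[
    [[0,0,-0.2],0],
    [[0,0,-0.2],0],
    [[0,0,0],0],
  ],
)

```text
time: 30.4
position: [0.6213, 0.0387, 0.052]
ee_rot: [3.033, 0.004, 1.386]
force: [0.3, 1.3, -0.2]
width: 0.0347
```

Contact. Release, lift clear and check.

carry_out(
  rows=[
    [[0,0,0],0],
    [[0,0,0],0],
    [[0,0,0],0],
    [[0,0,0],0],
    [[0,0,0],0],
    [[0,0,0],0],
  ],
  fingers=1,
)

```text
time: 31.0
position: [0.6218, 0.0386, 0.052]
ee_rot: [3.031, 0.004, 1.386]
force: [-0.6, 0.5, 0.6]
width: 0.0853
```

carry_out(
  rows=[
    [[0,0,3],0],
    [[0,0,4],0],
    [[0,0,4],0],
    [[0,-3,3],0],
    [[0,-4,1],0],
    [[0,-4,0],0],
    [[0,-2,0],0],
    [[0,0,0],0],
  ],
)

```text
time: 31.8
position: [0.6191, -0.0948, 0.2076]
ee_rot: [3.032, 0.006, 1.39]
force: [0.1, 0.8, 0.1]
width: 0.0855
```

```bash
python3 w.py w11 .047 .059 .071 .083; python3 - <<'E'
from h import *
for n in("top","side"):
    im=eyes.camera(n);cv2.imwrite(f"pics/{n}1.png",im[:,:,::-1])
a=cv2.imread("pics/w11.png");b=cv2.imread("pics/side1.png")[140:270,220:420]
cv2.imwrite("pics/fin.png",np.vstack([cv2.resize(a,(480,300)),cv2.resize(b,(480,300),interpolation=cv2.INTER_CUBIC)]))
E
```

```text
tcp [ 0.6191 -0.0948  0.2076] [3.032 0.006 1.39 ] w 0.0855 [0.1 0.8 0.1]
rim 281 119 18.7 0.91 [(0.047, [0.6097, -0.0319]), (0.059, [0.6101, -0.0315]), (0.071, [0.6104, -0.031]), (0.083, [0.6107, -0.0305])]
rim 277 28 23.1 0.85 [(0.047, [0.6225, 0.0421]), (0.059, [0.6223, 0.0396]), (0.071, [0.6221, 0.0371]), (0.083, [0.6219, 0.0346])]
blue [256, 93, 49, 49, 518] [282. 109.] [ 0.6119 -0.0244]
```

View pics/fin.png

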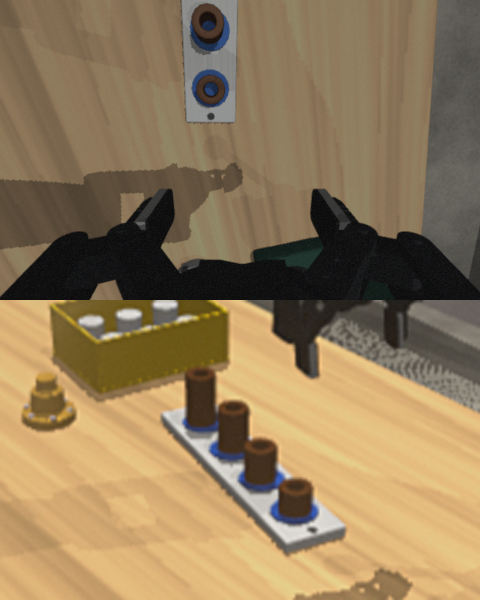

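All four stand upright on their pads, tallest at the bin end and shortest at the press end, and the bonnet is in place. The wrist camera puts the 30 and the 42 within 2 mm. I'll do one numeric check of the 66 in the side view.

```bash
python3 - <<'E'
from h import *
ps=eyes.camera_params("side");S=cv2.imread("pics/side1.png")[:,:,::-1]
for s,c in blobs(brown(S),60):
    if 280<c[0]<360 and 150<c[1]<250: print(s.tolist())
for x,y,h in((.6533,.1798,.066),(.6385,.1095,.054),(.6233,.039,.042),(.6085,-.031,.030)):
    q=proj(ps,cyl(x,y,.017,h));print(h,q.min(0).round(1),(q.max(0)-q.min(0)).round(1))
E
```

```text
[297, 169, 13, 26, 248]
[311, 184, 24, 36, 440]
[336, 218, 14, 16, 177]
0.066 [297.7 168.4] [13.2 27.1]
0.054 [309.3 183.3] [13.6 24.2]
0.042 [321.5 199.3] [14.3 21.3]
0.03 [334.7 216.5] [15.  18.2]
```

The 66 matches the box predicted at its pad centre to within about 1 px (roughly 2 mm).

```bash
python3 -c "
from cell import order;print(order.sign_off())"
```

```text
the job is handed in; nothing more can be done
None
```

I lined up the four bushings on the feed rail and handed the job in at about 32 s on the robot's clock. The press stands on the robot's right (−y), so the 30, 42, 54 and 66 mm bushings went on pads 4, 3, 2 and 1. I lowered each one until it stopped on its pad, then opened the fingers.

**Placement:** in the final wrist and side pictures all four stand upright in order. The bonnet looks untouched, but I judged that by eye and did not measure it.

| Bushing | Pad | Offset from pad centre | Measured from |
|---|---|---|---|
| 30 mm | 4 | about 1.5 mm | wrist camera |
| 42 mm | 3 | about 1 mm | wrist camera |
| 54 mm | 2 | about 2.5 mm | wrist camera, after release |
| 66 mm | 1 | within about 1 px (roughly 2 mm) | side camera |

**Checks that were weaker or disagreed:**
- The top camera put the pads about 3 mm lower in y than the side and wrist cameras. I used the side and wrist values.
- The tool tilt crept up to about 0.1 rad over the job, so the 66 and 42 mm bushings may have tipped a little onto their pads at release. They look upright now.
- In the last side-view check the 42 and 54 mm bushings merged into one blob, so that check could not separate them.

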